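# Tip the bread rolls into the hanging basket

## Robot

A 6-joint arm with a two-finger parallel gripper is mounted at the origin on the work surface. World frame = base frame: x ahead of the robot, y to its left, z up, the work surface at z = 0. Lengths are in m, angles in degrees, forces in N, time in s.
With the tool pointing down it reaches from about 0.375 to 0.9 m from the base axis. Payload 3.1 kg.
Tool frame: the origin (TCP) lies on the centre line of the jaws, within the pads' length; the fingertips stand 25 mm ahead of it and the grasp point (between the pads) lies 6 mm ahead of it; z points along the fingers, y is the line along which they close (so a half turn about z gives the same grasp; the last joint's range is limited). The gripper opens to 87 mm and grips with 3 to 60 N. Pads are 19 mm wide; open, the fingers measure 117 mm over their backs; the gripper's body (75 mm by 190 mm) begins 51 mm behind the grasp point.
Start: joints at [61.45, 30.224, 82.088, -0, 67.689, -10.227], TCP at [0.196, 0.593, 0.248] pointing down, gripper open.
Joint ranges: [-176.69, 176.69], [-43.24, 126.21], [12.49, 139.97], [-82, 262], [0, 151.66], [-163.58, 163.58]. Speed limits (degrees/s): [159.86, 159.86, 180, 180, 180, 180].

## Interface

Orientations are given as a 3x3 rotation matrix whose columns are the frame's x, y, z axes.
In Python, from rig import read_state, capture, camera_params, hand_in gives the robot as it stands.
- The arm moves only by the tool apply_moves, never from a script. Its argument "rows" is a list of rows, each an object of numbers: "x", "y", "z": the shift along the tool's x, y, z in mm; "rx", "ry", "rz": the turn, a rotation vector about the tool's x, y, z in units of 6 degrees (1.0 is 6 degrees); "claw": the closure in counts, from 0 (fully open) to 255 (shut). A call has 1 to 10 rows; each row is the pose to reach, as a shift and turn from the pose commanded when the call began, along the tool's axes at that moment; what a row does not reach only later rows make up. A row lasts 1/8 s, in which the tool goes at most 62.5 mm and 10.7 degrees, less where a joint would pass 70% of its speed; a pose out of reach is approached as far as the arm can. A call with a gripper value outside its range is refused whole. The fingers move at their own pace and stop on an object; the grip force is fixed at half the most. Time passes only in rows, so rows that repeat a pose let the fingers close. It gives the time, the measured TCP pose, the force, the opening and the grip force at its end, in the units of the state.
- read_state(): the state, without advancing time (a new reading comes with each control period).
- capture(name): name is "scene" or "top" or "wrist"; returns (picture, depth): 384x512x3 uint8, red, green, blue; 384x512 float32, m along the optical axis (not along the pixel's ray), 0 where there is no reading.
- camera_params(name): a dict with "fx", "fy", "cx", "cy" (pixels), "D" ([k1, k2, p1, p2, k3] as OpenCV has them; the pictures are not rectified), "xyz" and "orientation" of the camera in the world. Camera axes: x right, y up, looking along -z (the intrinsics and any distortion apply to the point x, -y, -z); pixel columns grow to the right and rows downward; lengths in m; the calibration is good to about 2 mm. A picture is of the moment at which its call begins: read the wrist's pose just before it. camera_params takes no time and is no camera call; for the wrist camera it gives the pose at the moment of the call.
- hand_in(): hands the job in; it is judged then, once.
The state is a dict: "time_s": time; "joint_positions": joint angles; "qvel": joint speeds; "tau": joint torques, N m; "position": TCP position; "tcp_rot": TCP orientation; "force": force on the tool from outside, world axes, zero at the start; "moment": the same for the moment, N m; "opening": opening from 0.0 (shut) to 1.0 (fully open); "grasp_force": force on a finger pad.
Only numpy, scipy, OpenCV 4.12 (cv2) and the standard library are available. Lean on these libraries where they do the work, as an engineer would, in place of code of your own. Each camera call takes 0.05 s, during which the arm holds its last target. There are 200 camera calls.

## Task

Lift the white bread basket off its hooks and stand it on the table in front of the tipping tray's open lip, then push the red lever to tip the tray so that all four rolls slide into the basket, and let the tray swing back level. Leave the basket standing upright there with the rolls in it; do not touch the rolls with the gripper or arm, and do not shift the other kitchen things.

Things in the scene. Friction and masses are not known exactly. Their poses are not given: they have to be found in the camera images.
- basket: bread basket: white open box 130 (x) by 180 (y) by 80 mm high, walls 4 mm, loose, 0.35 kg. Over its middle, on two flat steel uprights at y = +-85 mm, a straight dark wooden grip along y: 164 long, 16 thick (x), 22 mm high, centre 200 mm above the underside. Origin: centre of the underside, z up. At first the grip lies across both prongs of the hook stand, the underside 56 mm above the table
- basket_grip (a point): centre of the basket's wooden grip, 200 mm above the basket's origin; axes as the basket's
- hook_stand: fixed wooden stand. Origin: on the table 60 mm before the front of its post. Two steel prongs, 10 mm thick, at y = +-42 mm, run from the post at x = 60 mm along its -x to x = -50 mm at height 240 mm (axis), then turn up to tips at x = -60 mm, 265 mm high. Crossbar at the post up to 252 mm; foot x = 30 to 150 mm, 16 mm high. The basket grip hangs at about x = -40 mm
- tray_frame: fixed wooden frame of the tipping tray. Origin: on the table right below the tray's pivot; it fills x = 0 to 130 mm, y = +-104 mm, up to 155 mm high. The tray pours towards the frame's -x; the table before the frame (x below 0) is free for the basket
- tray (a joint): tilt of the aluminium tray, rad: 0 level, grows as it tips to pour, stop at 1.1. Pivot axis along the frame's y, 140 mm above the frame's origin. Level floor: x = -50 mm (open pouring lip) to 125 mm, 138 mm wide, top 142 mm high; walls 32 mm high on the other three sides. Let go, it sinks back to level by itself
- tray_lip (a point): middle of the tray's open pouring lip, 50 mm from the pivot; its height is 142 mm when level; moves with the tray
- tray_lever (a point): middle of the red round crossbar (12 mm thick, 164 mm long, along the frame's y) of the arched lever over the tray, on two 10 mm rods, 130 mm from the pivot; with the tray level at the frame's x = +55 mm, 258 mm high; moves with the tray. Pushing it towards the frame's -x tips the tray
- roll0: a round golden-brown bread roll, 56 mm across, 38 mm high, 50 g, on the tray. Origin: centre of its flat underside
- roll1: a round golden-brown bread roll, 56 mm across, 38 mm high, 50 g, on the tray. Origin: centre of its flat underside
- roll2: a round golden-brown bread roll, 56 mm across, 38 mm high, 50 g, on the tray. Origin: centre of its flat underside
- roll3: a round golden-brown bread roll, 56 mm across, 38 mm high, 50 g, on the tray. Origin: centre of its flat underside
- tin: bystander, loose: green-banded food tin, 66 mm across, 100 mm tall. Origin: centre of the underside
- mug: bystander, loose: blue mug, 74 mm across plus a side handle, 90 mm tall. Origin: centre of the underside
- jam_jar: bystander, loose: jam jar, 56 mm across, 90 mm tall. Origin: centre of the underside
- oil_bottle: bystander, loose: green oil bottle, 64 mm across, 200 mm tall. Origin: centre of the underside
- bowl: bystander, loose: white bowl, 140 mm across, 60 mm tall. Origin: centre of the underside
- pepper_mill: bystander, loose: dark wooden pepper mill, 52 mm across, 140 mm tall. Origin: centre of the underside
Things that resemble listed ones, but are neither listed nor needed, are in the scene too. Leave any blue look-alike of the basket alone.

How it is judged:
By the outcome, as a careful person would: the job done as asked, in the order asked, and still so for the second after the job is handed in, with the robot touching nothing.
It also fails if it takes over 61 s, if anything falls off the work surface, if the arm or the gripper's body presses on something with over 40 N, if the wrist force passes 120 N, or if a joint passes its speed limit or range.

## Working session

There is one attempt and no reset: what is moved stays moved. The work goes in short steps, Python scripts to look and compute and a tool call to move; the robot and the scene stay as the last step left them, time stands still between calls to the robot, and variables do not carry over. Pictures are saved under pics/ and viewed, at most 10 in all, crops included, and the job is handed in when it is done.

Besides the shell and the picture viewer there is one more tool, called after "Call:" in YAML: its name, and indented under it one key for each argument. apply_moves: Moves the arm, as the interface text tells. Its arguments: {"type":"object","properties":{"rows":{"type":"array"}},"required":["rows"]}

```bash
mkdir -p pics; ls; cat > h.py <<'E'
import numpy as np,cv2,json
from rig import read_state,capture,camera_params,hand_in
def points(depth,p):
    h,w=depth.shape
    u,v=np.meshgrid(np.arange(w),np.arange(h))
    K=np.array([[p['fx'],0,p['cx']],[0,p['fy'],p['cy']],[0,0,1.]])
    n=cv2.undistortPoints(np.stack([u,v],-1).reshape(-1,1,2).astype(float),K,np.array(p['D'],float)).reshape(h,w,2)
    c=np.stack([n[...,0]*depth,-n[...,1]*depth,-depth],-1)
    P=c@np.array(p['orientation']).T+np.array(p['xyz'])
    P[depth==0]=np.nan
    return P
E
python3 - <<'E'
from h import *
for n in ['scene','top']:
    im,d=capture(n);p=camera_params(n)
    print(n,p)
    cv2.imwrite(f'pics/{n}0.png',im[...,::-1]);np.savez(f'{n}0.npz',im=im,P=points(d,p))
s=read_state();print(s)
E
```

```text
pics
scene {'fx': 372.7453501476166, 'fy': 372.7453501476166, 'cx': 253.0600784055288, 'cy': 194.41818989688787, 'D': array([-0.05450686,  0.        ,  0.        ,  0.        ,  0.        ]), 'xyz': array([ 1.36505468, -0.46252685,  1.01451317]), 'orientation': array([[ 0.51990501, -0.55634519,  0.64821201],
       [ 0.85397683,  0.35676567, -0.37873716],
       [-0.02055119,  0.75046538,  0.66059016]])}
top {'fx': 450.02590607654986, 'fy': 450.02590607654986, 'cx': 260.47378254749316, 'cy': 189.33536566299446, 'D': array([-0.08821489,  0.        ,  0.        ,  0.        ,  0.        ]), 'xyz': array([0.1854153 , 0.03453522, 1.95787572]), 'orientation': array([[ 0.00701952,  0.98205463, -0.18846598],
       [-0.99985278,  0.0098438 ,  0.01405377],
       [ 0.01565679,  0.18833959,  0.98197916]])}
{'time_s': 0.1, 'joint_positions': array([ 6.14512209e+01,  3.02738570e+01,  8.21475964e+01, -1.68238719e-04,
        6.76875428e+01, -1.02285360e+01]), 'qvel': array([ 0.0560989 , -0.11627723, -0.13459625, -0.01679672,  0.0765062 ,
       -0.00692206]), 'tau': array([-1.79549384e-04, -4.40989316e+01, -1.77153289e+01,  6.35159528e-02,
        5.33460465e-02, -1.78975716e-05]), 'position': array([0.19615464, 0.59280087, 0.24667513]), 'tcp_rot': array([[-9.49314681e-01,  3.14325968e-01, -9.06755192e-04],
       [ 3.14327097e-01,  9.49313267e-01, -1.67233412e-03],
       [ 3.35136692e-04, -1.87258906e-03, -9.99998191e-01]]), 'force': array([0.00173116, 0.04653675, 0.21467303]), 'moment': array([ 0.00728814, -0.02112315, -0.00797236]), 'grasp_force': 0.0, 'opening': 0.9980054370890115}
```

View pics/scene0.png

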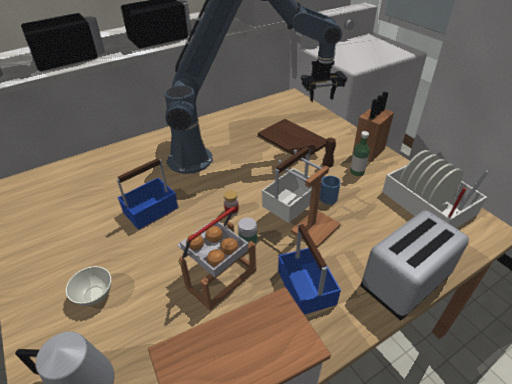

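View pics/top0.png

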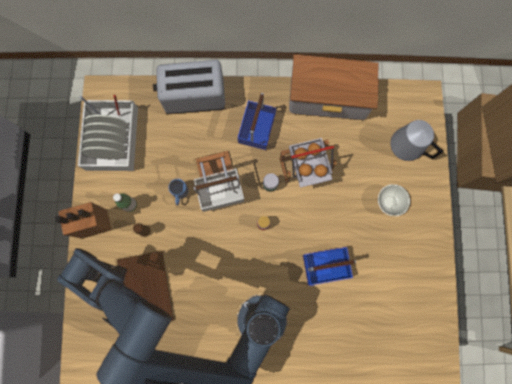

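Scene view: the white basket at (290,190) hangs on the wooden stand (315,205). Tray with four rolls and red lever at (215,240). There are two blue look-alikes at (148,200) and (308,280). The only white open box with a wooden grip is at (290,190) in the scene view and (218,188) in the top view, so that is the basket; the white dish rack (435,190) has no grip.

```bash
python3 - <<'E'
from h import *
from scipy import ndimage as ni
for n in ['scene','top']:
    z=np.load(n+'0.npz');im=z['im'];P=z['P'];hsv=cv2.cvtColor(im,cv2.COLOR_RGB2HSV).astype(int)
    H,S,V=hsv[...,0],hsv[...,1],hsv[...,2]
    R=lambda r:(lambda m:(m.__setitem__((slice(r[1],r[3]),slice(r[0],r[2])),True),m)[1])(np.zeros(H.shape,bool))
    box=R((255,140,345,250) if n=='scene' else (165,145,255,215)); tr=R((170,195,275,305) if n=='scene' else (275,130,345,195))
    red=((H<6)|(H>174))&(S>150)&(V>80)&tr
    def pr(l,m):
        q=P[m];q=q[~np.isnan(q[:,0])]
        if len(q)<4: print(l,len(q));return
        c=q.mean(0);e,v=np.linalg.eigh(np.cov((q-c)[:,:2].T));a=v[:,1]
        t=(q-c)[:,:2]@a
        print(n,l,len(q),'mean',c.round(3),'axis deg',round(np.degrees(np.arctan2(a[1],a[0])),1),'ext',t.min().round(3),t.max().round(3),'z',np.percentile(q[:,2],[2,50,98]).round(3), 'mid',(c[:2]+a*(t.min()+t.max())/2).round(3))
    pr('lever',red)
    z3=P[...,2]
    pr('grip dark',box&(V<110)&(z3>.22)&(z3<.3))
    pr('wood stand',box&(H<14)&(S>110)&(V>100)&(z3>.22))
    pr('white basket rim',box&(S<60)&(V>120)&(z3>.12)&(z3<.15))
    pr('rolls',tr&(H>8)&(H<20)&(S>120)&(z3>.16)&(z3<.2))
    pr('tray wall rim',tr&(S<60)&(z3>.16)&(z3<.185))
    pr('tray floor',tr&(S<60)&(z3>.13)&(z3<.15))
    pr('frame wood',tr&(S>90)&(z3>.01)&(z3<.158))
    c=im[140:250,165:355] if n=='scene' else im[130:215,160:350]
    cv2.imwrite(f'pics/{n}c.png',cv2.resize(im[140:310,165:355] if n=='scene' else c,None,fx=3.4 if n=='scene' else 4.2,fy=3.4 if n=='scene' else 4.2,interpolation=2)[...,::-1])
    # objects in the region: height map blobs
    if n=='top':
        m=(z3>.03)&(P[...,0]>.3);l,k=ni.label(m)
        for i in range(1,k+1):
            w=l==i
            if w.sum()>40:
                q=P[w];print(np.argwhere(w).mean(0).round(),w.sum(),'x',np.percentile(q[:,0],[1,99]).round(3),'y',np.percentile(q[:,1],[1,99]).round(3),'z',q[:,2].max().round(3))
E
```

```text
scene lever 183 mean [ 0.653 -0.181  0.248] axis deg 134.6 ext -0.09 0.281 z [0.028 0.262 0.266] mid [ 0.586 -0.113]
scene grip dark 466 mean [0.57  0.183 0.251] axis deg 128.4 ext -0.079 0.102 z [0.223 0.253 0.268] mid [0.563 0.192]
scene wood stand 104 mean [0.642 0.206 0.251] axis deg 105.2 ext -0.05 0.056 z [0.248 0.251 0.254] mid [0.642 0.209]
scene white basket rim 142 mean [0.539 0.159 0.134] axis deg 123.8 ext -0.082 0.127 z [0.124 0.134 0.14 ] mid [0.526 0.178]
scene rolls 885 mean [ 0.724 -0.189  0.176] axis deg -176.0 ext -0.219 0.134 z [0.161 0.175 0.193] mid [ 0.766 -0.186]
scene tray wall rim 402 mean [ 0.69  -0.189  0.168] axis deg 100.8 ext -0.087 0.079 z [0.16  0.169 0.177] mid [ 0.69  -0.193]
scene tray floor 589 mean [ 0.658 -0.198  0.142] axis deg 106.6 ext -0.08 0.315 z [0.137 0.142 0.15 ] mid [ 0.624 -0.085]
scene frame wood 1456 mean [ 0.653 -0.184  0.069] axis deg 155.2 ext -0.133 0.347 z [0.012 0.057 0.156] mid [ 0.556 -0.139]
top lever 94 mean [ 0.664 -0.194  0.263] axis deg 105.0 ext -0.082 0.089 z [0.257 0.262 0.27 ] mid [ 0.663 -0.191]
top grip dark 199 m
[... 975 characters left out ...]
107] z 0.222
[134. 105.] 2847 x [0.64  0.939] y [0.576 0.795] z 0.208
[140. 415.] 1305 x [0.701 0.831] y [-0.756 -0.588] z 0.204
[161. 311.] 1745 x [0.557 0.744] y [-0.298 -0.081] z 0.272
[185. 217.] 1809 x [0.456 0.65 ] y [0.089 0.277] z 0.277
[176. 288.] 46 x [0.588 0.616] y [-0.115 -0.1  ] z 0.162
[182. 270.] 223 x [0.549 0.61 ] y [-0.067 -0.003] z 0.111
[190. 177.] 179 x [0.482 0.586] y [0.327 0.4  ] z 0.103
[198. 396.] 310 x [0.443 0.575] y [-0.635 -0.501] z 0.075
[202. 124.] 303 x [0.454 0.515] y [0.549 0.605] z 0.207
[220.  83.] 1390 x [0.336 0.462] y [0.656 0.802] z 0.291
[223. 263.] 148 x [0.381 0.43 ] y [-0.03   0.021] z 0.101
[229. 141.] 153 x [0.347 0.389] y [0.485 0.527] z 0.148
```

View pics/scenec.png

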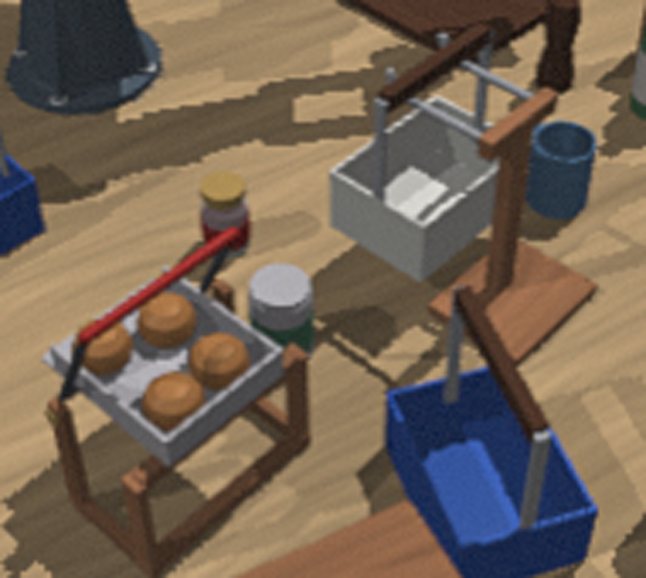

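View pics/topc.png

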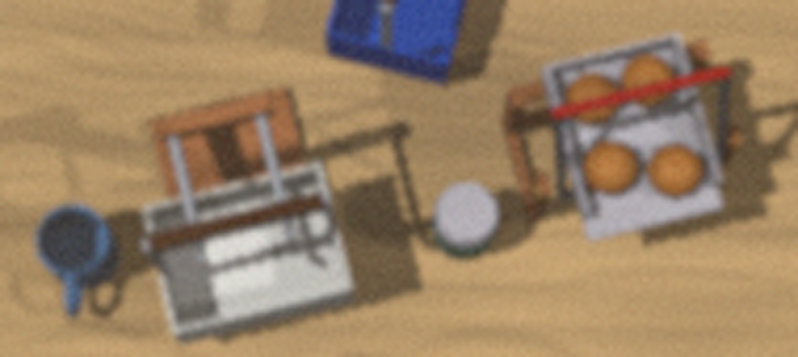

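The crops confirm the white basket on the prongs. The tray lip faces the robot, and the frame yaw is about 15°.

```bash
cat >> h.py <<'E'
from scipy.spatial.transform import Rotation as Ro
def goto(x,y,z,yaw,ref=None):
    """shift (mm) and turn (6deg units) to put TCP at x,y,z, tool down, tool y axis at yaw deg"""
    s=ref or read_state();R0=np.array(s['tcp_rot']);c,n=np.cos(np.radians(yaw)),np.sin(np.radians(yaw))
    T=np.column_stack([np.cross([c,n,0],[0,0,-1]),[c,n,0],[0,0,-1.]])
    rv=Ro.from_matrix(R0.T@T).as_rotvec(degrees=True)/6
    print('shift',(R0.T@(np.array([x,y,z])-s['position'])*1000).round(1),'turn',rv.round(2))
E
python3 - <<'E'
from h import *
for z in (.37,): goto(.538,.182,z,15)
E
```

```text
shift [-453.6 -282.8 -122.9] turn [-0.02  0.01  9.45]
```

Call:
apply_moves:
  rows:
    - {"z": -60}
    - {"z": -123}
    - {"x": -60,"y": -37,"z": -123,"rz": 1.2}
    - {"x": -115,"y": -72,"z": -123,"rz": 2.5}
    - {"x": -170,"y": -106,"z": -123,"rz": 3.8}
    - {"x": -225,"y": -140,"z": -123,"rz": 5}
    - {"x": -280,"y": -175,"z": -123,"rz": 6.3}
    - {"x": -335,"y": -209,"z": -123,"rz": 7.5}
    - {"x": -390,"y": -243,"z": -123,"rz": 8.7}
    - {"x": -453.6,"y": -282.8,"z": -123,"rx": -0.02,"ry": 0.01,"rz": 9.45}

```text
validation failed for argument at $.ro...
```

Call:
apply_moves:
  rows:
    - {"x": 0}
    - {"x": 0}

```text
validation failed for argument at $.ro...
```

```bash
python3 - <<'E'
from h import *
s=read_state();print(s['time_s'],s['position'],s['joint_positions'].round(1),s['force'].round(1))
p=camera_params('wrist');im,d=capture('wrist');P=points(d,p)
np.savez('w1.npz',im=im,P=P);cv2.imwrite('pics/w1.png',im[...,::-1])
g=goto(.538,.182,.37,15)
z=P[...,2];m=(z>.255)&(z<.275)&(im.max(2)<120)
q=P[m];c=q.mean(0);e,v=np.linalg.eigh(np.cov((q-c)[:,:2].T));a=v[:,1];b=v[:,0];t=(q-c)[:,:2]@a;w=(q-c)[:,:2]@b
print(len(q),c,np.degrees(np.arctan2(a[1],a[0])),np.percentile(t,[0,1,99,100]),np.percentile(w,[0,2,98,100]),(c[:2]+a*(np.percentile(t,1)+np.percentile(t,99))/2))
E
```

```text
0.1 [0.19615464 0.59280087 0.24667513] [ 61.5  30.3  82.1  -0.   67.7 -10.2] [0.  0.  0.2]
shift [-453.6 -282.8 -122.9] turn [-0.02  0.01  9.45]
1813 [0.19629061 0.59381718 0.26653172] 71.76375789183254 [-0.05696138 -0.05516388  0.05468507  0.05651592] [-0.01235905 -0.01064743  0.01067373  0.01118928] [0.19621569 0.5935898 ]
```

View pics/w1.png

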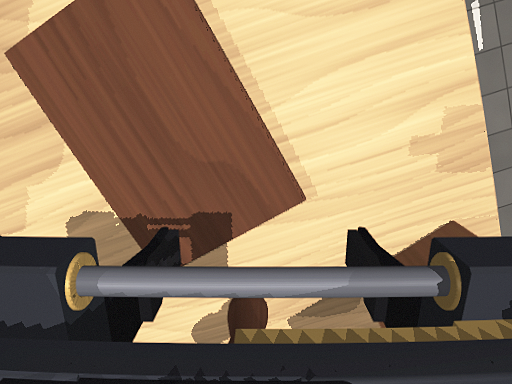

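The move was refused, so the picture shows only the cutting board from the start pose. I'll give every key in each row.

Call:
apply_moves:
  rows:
    - {"x": 0,"y": 0,"z": -60,"rx": 0,"ry": 0,"rz": 0,"claw": 0}
    - {"x": 0,"y": 0,"z": -123,"rx": 0,"ry": 0,"rz": 0,"claw": 0}
    - {"x": -50,"y": -31,"z": -123,"rx": 0,"ry": 0,"rz": 1.2,"claw": 0}
    - {"x": -100,"y": -62,"z": -123,"rx": 0,"ry": 0,"rz": 2.4,"claw": 0}
    - {"x": -150,"y": -94,"z": -123,"rx": 0,"ry": 0,"rz": 3.6,"claw": 0}
    - {"x": -200,"y": -125,"z": -123,"rx": 0,"ry": 0,"rz": 4.8,"claw": 0}
    - {"x": -250,"y": -156,"z": -123,"rx": 0,"ry": 0,"rz": 6,"claw": 0}
    - {"x": -300,"y": -187,"z": -123,"rx": 0,"ry": 0,"rz": 7.2,"claw": 0}
    - {"x": -350,"y": -218,"z": -123,"rx": 0,"ry": 0,"rz": 8.4,"claw": 0}
    - {"x": -400,"y": -249,"z": -123,"rx": 0,"ry": 0,"rz": 9.45,"claw": 0}

```text
time_s: 1.4
position: [0.4987, 0.2296, 0.3704]
tcp_rot: [[-0.255, 0.967, -0.0], [0.967, 0.255, 0.0], [0.0, -0.0, -1.0]]
force: [-0.6, 0.7, 0.3]
opening: 1.001
grasp_force: 0.0
```

Call:
apply_moves:
  rows:
    - {"x": -28,"y": 12,"z": 0,"rx": 0,"ry": 0,"rz": 0,"claw": 0}
    - {"x": -56,"y": 25,"z": 0,"rx": 0,"ry": 0,"rz": 0,"claw": 0}
    - {"x": -56,"y": 25,"z": 0,"rx": 0,"ry": 0,"rz": 0,"claw": 0}
    - {"x": -56,"y": 25,"z": 0,"rx": 0,"ry": 0,"rz": 0,"claw": 0}

```text
time_s: 1.9
position: [0.5358, 0.184, 0.3702]
tcp_rot: [[-0.258, 0.966, -0.001], [0.966, 0.258, 0.0], [0.001, -0.001, -1.0]]
force: [-0.2, 0.1, 0.3]
opening: 0.997
grasp_force: 0.0
```

```bash
python3 - <<'E'
from h import *
s=read_state();print(s['time_s'],s['position'],s['joint_positions'].round(1),s['force'].round(1))
p=camera_params('wrist');im,d=capture('wrist');P=points(d,p)
np.savez('w1.npz',im=im,P=P);cv2.imwrite('pics/w2.png',im[...,::-1])
z=P[...,2];m=(z>.262)&(z<.275)&(im.max(2)<140)&(np.hypot(P[...,0]-.538,P[...,1]-.182)<.11)
q=P[m];c=q.mean(0);e,v=np.linalg.eigh(np.cov((q-c)[:,:2].T));a=v[:,1];b=v[:,0];t=(q-c)[:,:2]@a;w=(q-c)[:,:2]@b
print(len(q),c,np.degrees(np.arctan2(a[1],a[0])),np.percentile(t,[0,1,99,100]),np.percentile(w,[0,2,98,100]),(c[:2]+a*(np.percentile(t,1)+np.percentile(t,99))/2))
E
```

```text
1.9 [0.53579138 0.18396036 0.37018687] [ 7.6 18.8 81.1  0.  80.1 -7.4] [-0.2  0.1  0.3]
3925 [0.53263998 0.2036199  0.26732673] 104.9626659034945 [-0.07344835 -0.07154406  0.06206187  0.06280373] [-0.00814651 -0.00773782  0.00755652  0.02715882] [0.53386408 0.19903956]
```

View pics/w2.png

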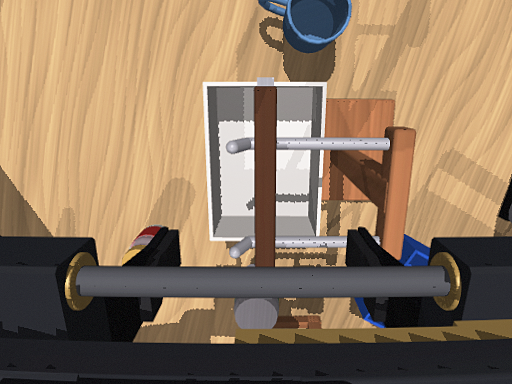

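The wrist view shows the grip from its far end at (265,85), straight below the jaws, with the prongs at rows 145 and 242. That puts the grip centre at about (0.538, 0.185), 256 mm high. I descend and grip.

Call:
apply_moves:
  rows:
    - {"x": 0,"y": 2,"z": 40,"rx": 0,"ry": 0,"rz": 0,"claw": 0}
    - {"x": 0,"y": 2,"z": 75,"rx": 0,"ry": 0,"rz": 0,"claw": 0}
    - {"x": 0,"y": 2,"z": 95,"rx": 0,"ry": 0,"rz": 0,"claw": 0}
    - {"x": 0,"y": 2,"z": 107,"rx": 0,"ry": 0,"rz": 0,"claw": 0}
    - {"x": 0,"y": 2,"z": 107,"rx": 0,"ry": 0,"rz": 0,"claw": 0}
    - {"x": 0,"y": 2,"z": 107,"rx": 0,"ry": 0,"rz": 0,"claw": 255}
    - {"x": 0,"y": 2,"z": 107,"rx": 0,"ry": 0,"rz": 0,"claw": 255}
    - {"x": 0,"y": 2,"z": 107,"rx": 0,"ry": 0,"rz": 0,"claw": 255}
    - {"x": 0,"y": 2,"z": 107,"rx": 0,"ry": 0,"rz": 0,"claw": 255}
    - {"x": 0,"y": 2,"z": 107,"rx": 0,"ry": 0,"rz": 0,"claw": 255}

```text
time_s: 3.2
position: [0.5385, 0.184, 0.2637]
tcp_rot: [[-0.258, 0.966, 0.0], [0.966, 0.258, 0.0], [-0.0, 0.0, -1.0]]
force: [0.7, -0.2, -0.0]
opening: 0.514
grasp_force: 0.0
```

Call:
apply_moves:
  rows:
    - {"x": 0,"y": 0,"z": 0,"rx": 0,"ry": 0,"rz": 0,"claw": 255}
    - {"x": 0,"y": 0,"z": 0,"rx": 0,"ry": 0,"rz": 0,"claw": 255}

```text
time_s: 3.45
position: [0.5384, 0.184, 0.2635]
tcp_rot: [[-0.258, 0.966, -0.0], [0.966, 0.258, -0.0], [0.0, -0.0, -1.0]]
force: [0.5, 1.5, -0.0]
opening: 0.285
grasp_force: 0.0
```

Call:
apply_moves:
  rows:
    - {"x": 0,"y": 0,"z": 0,"rx": 0,"ry": 0,"rz": 0,"claw": 255}
    - {"x": 0,"y": 0,"z": 0,"rx": 0,"ry": 0,"rz": 0,"claw": 255}
    - {"x": 0,"y": 0,"z": 0,"rx": 0,"ry": 0,"rz": 0,"claw": 255}
    - {"x": 0,"y": 0,"z": 0,"rx": 0,"ry": 0,"rz": 0,"claw": 255}

```text
time_s: 3.95
position: [0.538, 0.184, 0.2635]
tcp_rot: [[-0.258, 0.966, -0.001], [0.966, 0.258, -0.0], [-0.0, -0.001, -1.0]]
force: [-2.6, -2.2, 0.8]
opening: 0.181
grasp_force: 30.0
```

Call:
apply_moves:
  rows:
    - {"x": 0,"y": 0,"z": -12,"rx": 0,"ry": 0,"rz": 0,"claw": 255}
    - {"x": 0,"y": 0,"z": -32,"rx": 0,"ry": 0,"rz": 0,"claw": 255}
    - {"x": 0,"y": 0,"z": -52,"rx": 0,"ry": 0,"rz": 0,"claw": 255}
    - {"x": 0,"y": 0,"z": -60,"rx": 0,"ry": 0,"rz": 0,"claw": 255}
    - {"x": 0,"y": -15,"z": -60,"rx": 0,"ry": 0,"rz": 0,"claw": 255}
    - {"x": 0,"y": -40,"z": -60,"rx": 0,"ry": 0,"rz": 0,"claw": 255}
    - {"x": 0,"y": -65,"z": -65,"rx": 0,"ry": 0,"rz": 0,"claw": 255}
    - {"x": 0,"y": -85,"z": -80,"rx": 0,"ry": 0,"rz": 0,"claw": 255}
    - {"x": 0,"y": -90,"z": -90,"rx": 0,"ry": 0,"rz": 0,"claw": 255}
    - {"x": 0,"y": -90,"z": -90,"rx": 0,"ry": 0,"rz": 0,"claw": 255}

```text
time_s: 5.2
position: [0.4519, 0.1608, 0.3541]
tcp_rot: [[-0.258, 0.966, 0.003], [0.966, 0.258, 0.0], [-0.0, 0.003, -1.0]]
force: [0.0, 0.3, -3.9]
opening: 0.177
grasp_force: 30.0
```

```bash
python3 - <<'E'
from h import *
s=read_state();print(s['position'],s['force'].round(1),s['moment'].round(2),s['opening'])
im,d=capture('scene');P=points(d,camera_params('scene'));z0=np.load('scene0.npz')
# precise lever: red near tray
im,P=z0['im'],z0['P'];hsv=cv2.cvtColor(im,cv2.COLOR_RGB2HSV).astype(int);H,S,V=hsv[...,0],hsv[...,1],hsv[...,2]
m=((H<6)|(H>174))&(S>150)&(V>80)&(P[...,2]>.25)&(P[...,2]<.275)&(abs(P[...,0]-.66)<.08)&(abs(P[...,1]+.19)<.1)
q=P[m];c=q.mean(0);t=(q-c)[:,:2]@np.array([-.259,.966]);print('lever scene',c,t.min(),t.max(),c[:2]+np.array([-.259,.966])*(t.min()+t.max())/2)
O=np.array([.610,-.206]);ex=np.array([.966,.259]);ey=np.array([-.259,.966])
for n in ('scene','top'):
    z=np.load(n+'0.npz');P=z['P'];X=(P[...,:2]-O)@ex;Y=(P[...,:2]-O)@ey;Z=P[...,2]
    k=(abs(X)<.2)&(abs(Y)<.13)
    f=k&(Z>.136)&(Z<.147);g=k&(Z>.166)&(Z<.18)&(cv2.cvtColor(z['im'],cv2.COLOR_RGB2HSV)[...,1]<60);r=k&(Z>.03)&(Z<.13)
    for l,w in(('floor',f),('rim',g),('frame',r)):
        if w.sum(): print(n,l,w.sum(),'X',np.percentile(X[w],[1,5,95,99]).round(3),'Y',np.percentile(Y[w],[1,5,95,99]).round(3))
goto(*(O-.15*ex),.32,15)
E
```

```text
[0.45185159 0.16084736 0.35413531] [ 0.   0.3 -3.9] [-0.12  0.05  0.02] 0.17700216435560484
lever scene [ 0.66798584 -0.19071644  0.26247737] -0.08558909276233126 0.08592714885049538 [ 0.66794206 -0.19055316]
scene floor 640 X [-0.047 -0.04   0.128  0.129] Y [-0.104 -0.088  0.067  0.095]
scene rim 257 X [-0.025 -0.008  0.129  0.129] Y [-0.085 -0.069  0.07   0.075]
scene frame 459 X [0.012 0.017 0.127 0.128] Y [-0.104 -0.104  0.099  0.103]
top floor 586 X [-0.049 -0.045  0.119  0.122] Y [-0.094 -0.067  0.071  0.095]
top rim 119 X [-0.028 -0.02   0.125  0.127] Y [-0.079 -0.07   0.068  0.075]
top frame 88 X [-0.033  0.005  0.119  0.121] Y [-0.104 -0.101  0.103  0.104]
shift [-395.3  -92.2   33.6] turn [ 0.01  0.   -0.  ]
```

Call:
apply_moves:
  rows:
    - {"x": -20,"y": -15,"z": 0,"rx": 0,"ry": 0,"rz": 0,"claw": 255}
    - {"x": -55,"y": -35,"z": 0,"rx": 0,"ry": 0,"rz": 0,"claw": 255}
    - {"x": -95,"y": -60,"z": 0,"rx": 0,"ry": 0,"rz": 0,"claw": 255}
    - {"x": -140,"y": -80,"z": 0,"rx": 0,"ry": 0,"rz": 0,"claw": 255}
    - {"x": -190,"y": -92,"z": 0,"rx": 0,"ry": 0,"rz": 0,"claw": 255}
    - {"x": -240,"y": -92,"z": 0,"rx": 0,"ry": 0,"rz": 0,"claw": 255}
    - {"x": -290,"y": -92,"z": 0,"rx": 0,"ry": 0,"rz": 0,"claw": 255}
    - {"x": -335,"y": -92,"z": 0,"rx": 0,"ry": 0,"rz": 0,"claw": 255}
    - {"x": -370,"y": -92,"z": 0,"rx": 0,"ry": 0,"rz": 0,"claw": 255}
    - {"x": -395,"y": -92,"z": 0,"rx": 0,"ry": 0,"rz": 0,"claw": 255}

```text
time_s: 6.5
position: [0.4654, -0.2466, 0.3525]
tcp_rot: [[-0.257, 0.966, -0.001], [0.966, 0.257, 0.001], [0.001, -0.0, -1.0]]
force: [-0.8, 1.1, -3.3]
opening: 0.182
grasp_force: 30.0
```

Call:
apply_moves:
  rows:
    - {"x": 0,"y": 0,"z": 0,"rx": 0,"ry": 0,"rz": 0,"claw": 255}
    - {"x": 0,"y": 0,"z": 15,"rx": 0,"ry": 0,"rz": 0,"claw": 255}
    - {"x": 0,"y": 0,"z": 40,"rx": 0,"ry": 0,"rz": 0,"claw": 255}
    - {"x": 0,"y": 0,"z": 70,"rx": 0,"ry": 0,"rz": 0,"claw": 255}
    - {"x": 0,"y": 0,"z": 100,"rx": 0,"ry": 0,"rz": 0,"claw": 255}
    - {"x": 0,"y": 0,"z": 120,"rx": 0,"ry": 0,"rz": 0,"claw": 255}
    - {"x": 0,"y": 0,"z": 132,"rx": 0,"ry": 0,"rz": 0,"claw": 255}
    - {"x": 0,"y": 0,"z": 136,"rx": 0,"ry": 0,"rz": 0,"claw": 255}
    - {"x": 0,"y": 0,"z": 136,"rx": 0,"ry": 0,"rz": 0,"claw": 255}

```text
time_s: 7.62
position: [0.4649, -0.2443, 0.2178]
tcp_rot: [[-0.259, 0.966, 0.0], [0.966, 0.259, -0.0], [-0.0, 0.0, -1.0]]
force: [0.5, -0.2, -4.1]
opening: 0.179
grasp_force: 30.0
```

```bash
python3 - <<'E'
from h import *
s=read_state();print(s['time_s'],s['position'],s['force'].round(1))
O=np.array([.610,-.206]);ex=np.array([.966,.259])
goto(*(O-.085*ex),.208,15)
im,d=capture('scene');cv2.imwrite('pics/s2.png',cv2.resize(im[120:340,100:350],None,fx=2.5,fy=2.5)[...,::-1])
E
```

```text
7.625 [ 0.46490955 -0.24433372  0.21783743] [ 0.5 -0.2 -4.1]
shift [-0.5 65.1  9.9] turn [0. 0. 0.]
```

View pics/s2.png

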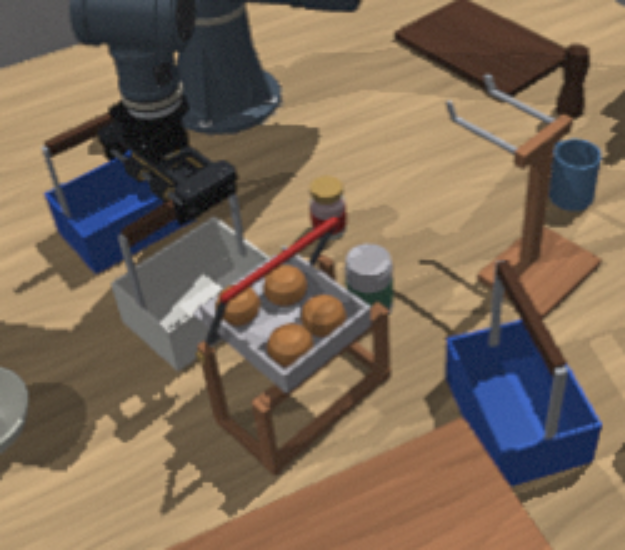

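The basket hangs level at (180,290) in the crop, just above the table and clear in front of the lip. Next I slide it under the lip and set it down.

Call:
apply_moves:
  rows:
    - {"x": 0,"y": 12,"z": 0,"rx": 0,"ry": 0,"rz": 0,"claw": 255}
    - {"x": 0,"y": 32,"z": 0,"rx": 0,"ry": 0,"rz": 0,"claw": 255}
    - {"x": 0,"y": 52,"z": 0,"rx": 0,"ry": 0,"rz": 0,"claw": 255}
    - {"x": 0,"y": 63,"z": 0,"rx": 0,"ry": 0,"rz": 0,"claw": 255}
    - {"x": 0,"y": 65,"z": 4,"rx": 0,"ry": 0,"rz": 0,"claw": 255}
    - {"x": 0,"y": 65,"z": 7,"rx": 0,"ry": 0,"rz": 0,"claw": 255}
    - {"x": 0,"y": 65,"z": 9,"rx": 0,"ry": 0,"rz": 0,"claw": 255}
    - {"x": 0,"y": 65,"z": 10,"rx": 0,"ry": 0,"rz": 0,"claw": 255}
    - {"x": 0,"y": 65,"z": 10,"rx": 0,"ry": 0,"rz": 0,"claw": 255}

```text
time_s: 8.8
position: [0.5272, -0.2281, 0.2078]
tcp_rot: [[-0.258, 0.966, -0.0], [0.966, 0.258, -0.0], [-0.0, -0.0, -1.0]]
force: [-0.6, -0.2, -2.1]
opening: 0.181
grasp_force: 30.0
```

Call:
apply_moves:
  rows:
    - {"x": 0,"y": 0,"z": 1,"rx": 0,"ry": 0,"rz": 0,"claw": 255}
    - {"x": 0,"y": 0,"z": 1,"rx": 0,"ry": 0,"rz": 0,"claw": 255}
    - {"x": 0,"y": 0,"z": 1,"rx": 0,"ry": 0,"rz": 0,"claw": 145}
    - {"x": 0,"y": 0,"z": 1,"rx": 0,"ry": 0,"rz": 0,"claw": 145}
    - {"x": 0,"y": 0,"z": 1,"rx": 0,"ry": 0,"rz": 0,"claw": 145}
    - {"x": 0,"y": 0,"z": 1,"rx": 0,"ry": 0,"rz": 0,"claw": 145}
    - {"x": 0,"y": 0,"z": 1,"rx": 0,"ry": 0,"rz": 0,"claw": 145}

```text
time_s: 9.68
position: [0.5275, -0.2277, 0.2064]
tcp_rot: [[-0.258, 0.966, -0.0], [0.966, 0.258, 0.0], [0.0, 0.0, -1.0]]
force: [0.6, -0.2, -0.2]
opening: 0.428
grasp_force: 0.0
```

Call:
apply_moves:
  rows:
    - {"x": 0,"y": 0,"z": -20,"rx": 0,"ry": 0,"rz": 0,"claw": 145}
    - {"x": 0,"y": 0,"z": -60,"rx": 0,"ry": 0,"rz": 0,"claw": 145}
    - {"x": 0,"y": 0,"z": -110,"rx": 0,"ry": 0,"rz": 0,"claw": 255}
    - {"x": 0,"y": 0,"z": -150,"rx": 0,"ry": 0,"rz": 0,"claw": 255}
    - {"x": 0,"y": 40,"z": -150,"rx": 0,"ry": 0,"rz": 0,"claw": 255}
    - {"x": 0,"y": 90,"z": -150,"rx": 0,"ry": 0,"rz": 0,"claw": 255}
    - {"x": 0,"y": 140,"z": -150,"rx": 0,"ry": 0,"rz": 0,"claw": 255}
    - {"x": 0,"y": 175,"z": -150,"rx": 0,"ry": 0,"rz": 0,"claw": 255}
    - {"x": 0,"y": 187,"z": -150,"rx": 0,"ry": 0,"rz": 0,"claw": 255}
    - {"x": 0,"y": 187,"z": -150,"rx": 0,"ry": 0,"rz": 0,"claw": 255}

```text
time_s: 10.92
position: [0.7079, -0.1793, 0.3558]
tcp_rot: [[-0.259, 0.966, -0.002], [0.966, 0.259, 0.0], [0.001, -0.001, -1.0]]
force: [0.6, -0.6, -0.4]
opening: 0.003
grasp_force: 0.0
```

```bash
python3 - <<'E'
from h import *
s=read_state();print(s['time_s'],s['position'],s['opening'],s['joint_positions'].round(1))
O=np.array([.610,-.206]);ex=np.array([.966,.259]);ey=np.array([-.259,.966])
print('frame',(s['position'][:2]-O)@ex,(s['position'][:2]-O)@ey)
for n in('scene','top'):
    im,d=capture(n);P=points(d,camera_params(n));X=(P[...,:2]-O)@ex;Y=(P[...,:2]-O)@ey;Z=P[...,2];S=cv2.cvtColor(im,cv2.COLOR_RGB2HSV)[...,1]
    m=(Z>.072)&(Z<.088)&(abs(X+.09)<.1)&(abs(Y)<.12)&(S<60)
    print(n,m.sum(),np.percentile(X[m],[1,99]),np.percentile(Y[m],[1,99]))
    m=(Z>.185)&(Z<.22)&(abs(X+.09)<.06)&(abs(Y)<.12)
    print('grip',m.sum(),X[m].mean(),np.percentile(Y[m],[1,99]),Z[m].max())
E
```

```text
10.925 [ 0.70790975 -0.17928201  0.35581491] 0.00282886586145277 [-22.9  34.5  56.7  -0.   88.9 -38. ]
frame 0.10150077345562118 0.0004509526847749211
scene 212 [-0.15165558 -0.01993792] [-0.0914108   0.08935995]
grip 426 -0.0811415989176639 [-0.08744796  0.08650605] 0.21442445170672797
top 75 [-0.1532455  -0.02532313] [-0.09209293  0.06393899]
grip 158 -0.08894114456137754 [-0.08821003  0.05433982] 0.21943391023750558
```

Call:
apply_moves:
  rows:
    - {"x": 0,"y": 0,"z": 40,"rx": 0,"ry": 0,"rz": 0,"claw": 255}
    - {"x": 0,"y": 0,"z": 80,"rx": 0,"ry": 0,"rz": 0,"claw": 255}
    - {"x": 0,"y": 0,"z": 93,"rx": 0,"ry": 0,"rz": 0,"claw": 255}
    - {"x": 0,"y": -12,"z": 93,"rx": 0,"ry": 0,"rz": 0,"claw": 255}
    - {"x": 0,"y": -20,"z": 93,"rx": 0,"ry": 0,"rz": 0,"claw": 255}
    - {"x": 0,"y": -26,"z": 92,"rx": 0,"ry": 0,"rz": 0,"claw": 255}
    - {"x": 0,"y": -32,"z": 90,"rx": 0,"ry": 0,"rz": 0,"claw": 255}
    - {"x": 0,"y": -38,"z": 88,"rx": 0,"ry": 0,"rz": 0,"claw": 255}

```text
time_s: 12.02
position: [0.6732, -0.1893, 0.2706]
tcp_rot: [[-0.259, 0.966, 0.006], [0.966, 0.259, -0.001], [-0.002, 0.006, -1.0]]
force: [3.7, 1.6, 4.0]
opening: 0.004
grasp_force: 2.2
```

Call:
apply_moves:
  rows:
    - {"x": 0,"y": -8,"z": -3,"rx": 0,"ry": 0,"rz": 0,"claw": 255}
    - {"x": 0,"y": -18,"z": -5,"rx": 0,"ry": 0,"rz": 0,"claw": 255}
    - {"x": 0,"y": -28,"z": -7,"rx": 0,"ry": 0,"rz": 0,"claw": 255}
    - {"x": 0,"y": -38,"z": -9,"rx": 0,"ry": 0,"rz": 0,"claw": 255}
    - {"x": 0,"y": -48,"z": -9,"rx": 0,"ry": 0,"rz": 0,"claw": 255}
    - {"x": 0,"y": -58,"z": -9,"rx": 0,"ry": 0,"rz": 0,"claw": 255}
    - {"x": 0,"y": -66,"z": -8,"rx": 0,"ry": 0,"rz": 0,"claw": 255}
    - {"x": 0,"y": -74,"z": -5,"rx": 0,"ry": 0,"rz": 0,"claw": 255}
    - {"x": 0,"y": -80,"z": -3,"rx": 0,"ry": 0,"rz": 0,"claw": 255}

```text
time_s: 13.15
position: [0.5931, -0.2099, 0.2711]
tcp_rot: [[-0.258, 0.966, -0.002], [0.966, 0.258, 0.001], [0.001, -0.001, -1.0]]
force: [0.3, 0.4, 1.1]
opening: 0.005
grasp_force: 0.6
```

```bash
python3 - <<'E'
from h import *
s=read_state();O=np.array([.610,-.206]);ex=np.array([.966,.259])
print(s['time_s'],s['position'],s['force'].round(1),(s['position'][:2]-O)@ex)
im,d=capture('scene');cv2.imwrite('pics/s3.png',cv2.resize(im[150:320,130:330],None,fx=3,fy=3)[...,::-1])
E
```

```text
13.15 [ 0.59312034 -0.20987211  0.27106332] [0.3 0.4 1.1] -0.017308625703250726
```

View pics/s3.png

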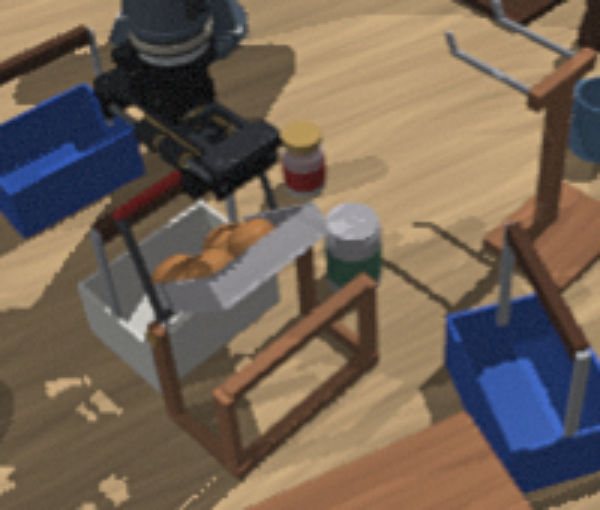

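At about 42° of tilt the rolls (around (215,250)) have bunched at the lip and are sliding towards the basket. I hold briefly, then tip a bit further.

Call:
apply_moves:
  rows:
    - {"x": 0,"y": 0,"z": 0,"rx": 0,"ry": 0,"rz": 0,"claw": 255}
    - {"x": 0,"y": 0,"z": 0,"rx": 0,"ry": 0,"rz": 0,"claw": 255}
    - {"x": 0,"y": 0,"z": 0,"rx": 0,"ry": 0,"rz": 0,"claw": 255}
    - {"x": 0,"y": -5,"z": 2,"rx": 0,"ry": 0,"rz": 0,"claw": 255}
    - {"x": 0,"y": -10,"z": 5,"rx": 0,"ry": 0,"rz": 0,"claw": 255}
    - {"x": 0,"y": -15,"z": 8,"rx": 0,"ry": 0,"rz": 0,"claw": 255}
    - {"x": 0,"y": -18,"z": 10,"rx": 0,"ry": 0,"rz": 0,"claw": 255}
    - {"x": 0,"y": -20,"z": 11,"rx": 0,"ry": 0,"rz": 0,"claw": 255}
    - {"x": 0,"y": -20,"z": 11,"rx": 0,"ry": 0,"rz": 0,"claw": 255}
    - {"x": 0,"y": -20,"z": 11,"rx": 0,"ry": 0,"rz": 0,"claw": 255}

```text
time_s: 14.45
position: [0.5748, -0.215, 0.2605]
tcp_rot: [[-0.258, 0.966, -0.0], [0.966, 0.258, 0.0], [0.0, -0.0, -1.0]]
force: [0.4, -0.4, 0.5]
opening: 0.01
grasp_force: 0.2
```

```bash
python3 - <<'E'
from h import *
s=read_state();O=np.array([.610,-.206]);ex=np.array([.966,.259])
print(s['time_s'],s['position'],s['force'].round(1),(s['position'][:2]-O)@ex)
im,d=capture('scene');cv2.imwrite('pics/s4.png',cv2.resize(im[150:320,130:330],None,fx=3,fy=3)[...,::-1])
P=points(d,camera_params('scene'));H,S,V=[c.astype(int) for c in cv2.split(cv2.cvtColor(im,cv2.COLOR_RGB2HSV))]
ey=np.array([-.259,.966]);X=(P[...,:2]-O)@ex;Y=(P[...,:2]-O)@ey
m=(H>8)&(H<20)&(S>120)&(P[...,2]>.015)&(X<-.01)&(X>-.16)&(abs(Y)<.09);m[:170]=0
n,l,st,ce=cv2.connectedComponentsWithStats(m.astype(np.uint8))
for i in range(1,n):
    if st[i,4]>15: w=l==i;print(st[i],X[w].mean().round(3),Y[w].mean().round(3),np.percentile(P[w][:,2],[5,95]).round(3))
E
```

```text
14.45 [ 0.57481793 -0.2150087   0.26045902] [ 0.4 -0.4  0.5] -0.03631913560796188
[185 232  13   9  65] -0.124 0.033 [0.041 0.051]
[171 244  11  14  87] -0.114 -0.043 [0.025 0.044]
```

View pics/s4.png

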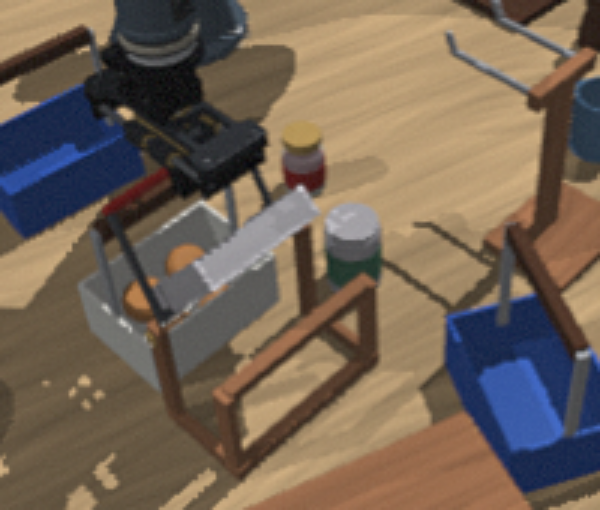

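All four rolls appear to have left the tray, with two visible in the basket at (140,298) and (185,260). I back off the same way so the tray swings back.

Call:
apply_moves:
  rows:
    - {"x": 0,"y": 10,"z": -6,"rx": 0,"ry": 0,"rz": 0,"claw": 255}
    - {"x": 0,"y": 21,"z": -12,"rx": 0,"ry": 0,"rz": 0,"claw": 255}
    - {"x": 0,"y": 34,"z": -16,"rx": 0,"ry": 0,"rz": 0,"claw": 255}
    - {"x": 0,"y": 48,"z": -17,"rx": 0,"ry": 0,"rz": 0,"claw": 255}
    - {"x": 0,"y": 61,"z": -17,"rx": 0,"ry": 0,"rz": 0,"claw": 255}
    - {"x": 0,"y": 75,"z": -15,"rx": 0,"ry": 0,"rz": 0,"claw": 255}
    - {"x": 0,"y": 90,"z": -11,"rx": 0,"ry": 0,"rz": 0,"claw": 255}
    - {"x": 0,"y": 104,"z": -7,"rx": 0,"ry": 0,"rz": 0,"claw": 255}
    - {"x": 0,"y": 120,"z": -4,"rx": 0,"ry": 0,"rz": 0,"claw": 255}
    - {"x": 0,"y": 137,"z": -4,"rx": 0,"ry": 0,"rz": 0,"claw": 255}

```text
time_s: 15.75
position: [0.7078, -0.1794, 0.2636]
tcp_rot: [[-0.258, 0.966, -0.001], [0.966, 0.258, 0.0], [0.001, -0.001, -1.0]]
force: [-0.3, -0.0, 0.6]
opening: 0.005
grasp_force: 0.0
```

Call:
apply_moves:
  rows:
    - {"x": 0,"y": 0,"z": 0,"rx": 0,"ry": 0,"rz": 0,"claw": 255}
    - {"x": 0,"y": 0,"z": -40,"rx": 0,"ry": 0,"rz": 0,"claw": 255}
    - {"x": 0,"y": 0,"z": -90,"rx": 0,"ry": 0,"rz": 0,"claw": 255}
    - {"x": 50,"y": 0,"z": -120,"rx": 0,"ry": 0,"rz": 0,"claw": 255}
    - {"x": 100,"y": 0,"z": -120,"rx": 0,"ry": 0,"rz": 0,"claw": 255}
    - {"x": 150,"y": 0,"z": -120,"rx": 0,"ry": 0,"rz": 0,"claw": 255}
    - {"x": 200,"y": 0,"z": -120,"rx": 0,"ry": 0,"rz": 0,"claw": 255}
    - {"x": 200,"y": 0,"z": -120,"rx": 0,"ry": 0,"rz": 0,"claw": 255}
    - {"x": 200,"y": 0,"z": -120,"rx": 0,"ry": 0,"rz": 0,"claw": 255}
    - {"x": 200,"y": 0,"z": -120,"rx": 0,"ry": 0,"rz": 0,"claw": 255}

```text
time_s: 17.0
position: [0.6557, 0.012, 0.3844]
tcp_rot: [[-0.257, 0.966, -0.0], [0.966, 0.257, -0.0], [-0.0, -0.0, -1.0]]
force: [-0.0, 0.3, 0.6]
opening: 0.003
grasp_force: 0.0
```

```bash
python3 - <<'E'
from h import *
s=read_state();O=np.array([.610,-.206]);ex=np.array([.966,.259]);ey=np.array([-.259,.966])
print(s['time_s'],s['position'],s['force'].round(1))
ims=[]
for n in('top','scene'):
    im,d=capture(n);P=points(d,camera_params(n));H,S,V=[c.astype(int) for c in cv2.split(cv2.cvtColor(im,cv2.COLOR_RGB2HSV))]
    X=(P[...,:2]-O)@ex;Y=(P[...,:2]-O)@ey;Z=P[...,2]
    m=((H<6)|(H>174))&(S>150)&(V>80)&(Z>.23)&(Z<.3)&(abs(X)<.15)&(abs(Y)<.1)
    print(n,'lever',m.sum(),X[m].mean(),Z[m].mean())
    ims.append(im[130:210,265:365] if n=='top' else im[170:300,140:300])
a=[cv2.resize(i,(390,int(i.shape[0]*390/i.shape[1])),interpolation=2) for i in ims]
h=max(i.shape[0] for i in a);a=[cv2.copyMakeBorder(i,0,h-i.shape[0],0,4,0) for i in a]
cv2.imwrite('pics/f.png',np.hstack(a)[...,::-1])
E
```

```text
17.0 [0.65572455 0.01204469 0.38435132] [-0.   0.3  0.6]
top lever 50 0.05529911543526381 0.26288395255963576
scene lever 117 0.05924886439157793 0.2625722515705783
```

View pics/f.png

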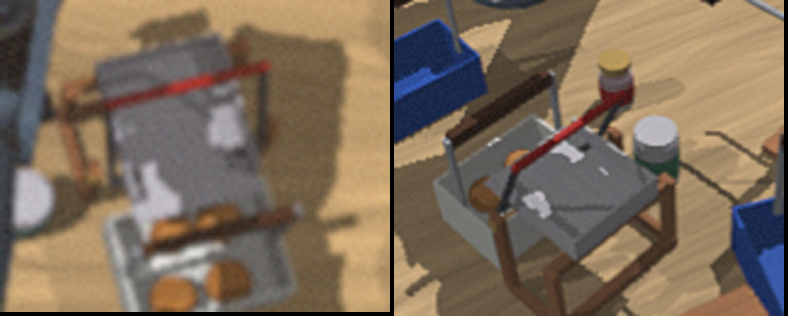

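The tray is level again and empty, with the lever back at x = 55 mm and 258 mm high. Four rolls show in the upright basket, at (175,292), (228,278), (170,228) and (215,215), and the arm is clear.

```bash
python3 -c "
from rig import hand_in
print(hand_in())"
```

```text
the job is handed in; nothing more can be done
None
```

The job is handed in at about 17 s of the 61 s: the white basket stands upright in front of the tray's lip with all four rolls in it, the tray is level again, and the arm is clear.

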